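# Cover the dish and hold the reader's shutter open

### The arm

A 6-joint arm with a two-finger parallel gripper is mounted at the origin on the work surface. World frame = base frame: x ahead of the robot, y to its left, z up, the work surface at z = 0. Lengths are in m, angles in rad, forces in N, time in s.
With the tool pointing down it reaches from about 0.35 to 0.875 m from the base axis. Payload 4.2 kg.
Tool frame: the origin (TCP) lies on the centre line of the jaws, within the pads' length; the fingertips stand 17 mm ahead of it and the grasp point (between the pads) lies 2 mm behind it; z points along the fingers, y is the line along which they close (so a half turn about z gives the same grasp; the last joint's range is limited). The gripper opens to 87 mm and grips with 3 to 60 N. Pads are 19 mm wide; open, the fingers measure 117 mm over their backs; the gripper's body (75 mm by 190 mm) begins 51 mm behind the grasp point.
Start: joints at [1.511, 0.385, 0.008, 0, -1.194, -0.259], TCP at [0.196, 0.593, 0.21] pointing down, gripper open.
Joint ranges: [-3.14, 3.14], [-1.21, 2.06], [-1.07, 1.41], [-3.16, 2.05], [-2.99, -0.16], [-3.1, 3.1]. Speed limits (rad/s): [2.79, 2.79, 3.14, 3.14, 3.14, 3.14].

### API

Orientations are given as a unit quaternion [x, y, z, w].
In Python, from bench import env, imaging gives the robot as it stands. The module is installed in compiled form; this text tells all that it offers. Calls block until the motion is done:
- env.goto(position, orientation): joint-space move of the TCP to a pose.
- env.move_linear(position, ori=None, speed=0.15, until_force=None): straight line of the TCP; ori=None keeps the orientation; speed is the mean speed in m/s. With until_force (N) it stops when the force on the tool has changed by that much, and returns True; else False.
- env.goto_joints(angles): joint-space move.
- env.gripper_to(opening, f_grip=None): finger opening in m; f_grip is the grip in N (None keeps the last); returns when the fingers have stopped.
- env.hold(seconds).
- env.inverse_kinematics(position, orientation): joint angles nearest the present ones, or None.
- env.read_state(): the state.
- imaging.capture(name): name is "scene" or "top" or "wrist"; returns the picture (480x640x3 uint8, red, green, blue); there is no depth.
- imaging.camera_info(name): a dict with "K" (3x3 intrinsics, pixels), "rvec" (rotation vector, rad) and "tvec" (3), from world to camera coordinates, as OpenCV has them; the wrist camera has in their place "mount" (4x4, takes a point from camera to tool coordinates, whose origin is the TCP and whose axes are the flange's). Camera axes: x right, y down, z forward; pixel columns grow to the right and rows downward; lengths in m; the calibration is good to about 2 mm. A picture is of the moment at which its call begins: read the wrist's pose just before it. camera_info takes no time and is no camera call.
A pose or a line that the arm cannot do raises env.MotionError and nothing moves.
- env.hand_in(): hands the job in; it is judged then, once.
The state is a dict: "time_s": time; "joint_positions": joint angles; "dq": joint speeds; "joint_torque": joint torques, N m; "position": TCP position; "tool_rot": TCP orientation; "wrist_force": force on the tool from outside, world axes, zero at the start; "wrist_torque": the same for the moment, N m; "grip_width": finger opening in m; "grasp_force": force on a finger pad.
Only numpy, scipy, OpenCV 4.12 (cv2) and the standard library are available. Lean on these libraries where they do the work, as an engineer would, in place of code of your own. Each camera call takes 0.05 s, during which the arm holds its last target. There are 200 camera calls.

### The job

Take a light reading of the culture dish: first slide the flat lid fully home over the sample well of the dish reader, leaving the shutter shut until then, because room light ruins the detector. Then pull the spring-return shutter slide out by its upright knob until its pointers stand level with the line engraved across the guide, without drawing it clearly past the line, and keep it there: the program finishes while still holding the slide at the line by its knob. Leave the carton, the dish stack and the bottle standing where they are.

Things in the scene. Friction and masses are not known exactly. Their poses are not given: they have to be found in the camera images.
- reader: Dish reader, fixed to the bench: white housing 220 deep (x) x 260 mm wide (y), deck 100 mm high, rear hump (x 64 to 110 mm) 130 mm high. Origin: centre of its underside; x points from its front face to its rear, y to its left, z up. Square 64 mm sample well with a dish in it, centred at x -10, y -55 mm. The lid slides along y between two low rails (tops 112 mm high, at x -60 and 40 mm).
- lid (a joint): Sliding lid, in m: 0 = fully home against its stop, well covered; grows as the lid moves to the reader's +y (left); end stop at 0.090. From 0.074 on the well is wholly uncovered. About 1.5 N of friction, no spring: it stays where it is left. Starts partly to fully open.
- lid_grip (a point): Top centre of the lid's upright grip bar, 131 mm above the bench. The lid is a grey plate 84 x 84 x 5 mm, its top 107 mm above the bench; on its middle stands the bar, 24 mm high, 12 mm thick along the reader's y (the sliding direction), 46 mm long along the reader's x. Axes as the reader's.
- knob_top (a point): Top centre of the shutter's knob, 104 mm above the bench; axes as the reader's. Upright black cylinder, 20 mm in diameter, 23 mm high on a 7 mm neck, on the steel slide at the reader's right (-y) side; its axis is 35 mm out from the side face when shut. Two pointer ears in line with the axis reach out over the guide's rails at 75 mm height.
- mark (a point): Middle of the engraved line: dark, 2.5 mm wide, across both rail tops of the guide, 75 mm out from the reader's right side face, 72 mm above the bench, under the path of the knob's axis. The slide is at the line when the knob's axis stands above this point. Axes as the reader's. The guide: aluminium channel, 60 mm wide, reaching 108 mm out of the side face (y -130 mm), centred on x -10 mm.
- carton: Bystander: closed cardboard carton with a green band, 115 x 125 x 85 mm high, to the left of the reader. Origin: centre of its underside.
- dishes: Bystander: stack of three clear Petri dishes, 90 mm in diameter, 48 mm high, to the right of the reader, beyond the guide. Origin: centre of its underside.
- bottle: Bystander: amber bottle with black cap, 60 mm in diameter, 125 mm high, to the right of the reader, on the robot's side of the guide. Origin: centre of its underside.
- shutter: The spring-return shutter slide: flat steel blade 36 mm wide in the guide, with its knob. Origin on the knob's axis, 64 mm above the bench; axes as the reader's. It is pulled out of the right side along the reader's -y: shut (in against its stop) 40 mm short of the line, end of travel 25 mm past it. The spring pulls back with about 4 N shut and 9 N at the line (130 N/m); let go, it shuts itself.

How it is judged:
On the way, in this order (a step that is already met when the one before it is completed fails the run):
1. the lid is fully home over the well, the shutter still shut (value of joint lid below 0.003 m and y of knob_top in the frame of mark above 0.035 m), for 0.2 s.
2. the shutter slide is held by its knob and stands at the line (y of knob_top in the frame of mark between -0.005 and 0.005 m and contact force between the fingers and shutter above 2 N), for 0.5 s.
At the end, for the whole second after the job is handed in: The lid is home (within 3 mm), the shutter slide stands still within 5 mm of the line, held there by the fingers on its knob, and carton, dish stack and bottle stand within 30 mm of where they were (all of step 2 and value of joint lid below 0.003 m and linear speed of shutter below 0.01 m/s and distance of each of carton, dishes, bottle from where it was at the start of the episode below 0.03 m and angle between bottle's own z axis and vertical below 0.2 rad); the arm keeps its last pose, push and grip.
It fails at once if the shutter is drawn more than 8 mm while the lid is not home (over 5 mm open) (y of knob_top in the frame of mark below 0.032 m and value of joint lid above 0.005 m).
It fails at once if the shutter slide is drawn more than 10 mm past the line (y of knob_top in the frame of mark below -0.01 m).
It fails at once if a bystander is pushed away by more than 30 mm (distance of any of carton, dishes, bottle from where it was at the start of the episode above 0.03 m).
It also fails if it takes over 45 s, if anything falls off the work surface, if the arm or the gripper's body presses on something with over 40 N, if the wrist force passes 120 N, or if a joint passes its speed limit or range.

## Working session

There is one attempt and no reset: what is moved stays moved. The work goes in short steps, each a Python script; the robot and the scene stay as the last script left them, time stands still between calls to the robot, and variables do not carry over. Pictures are saved under pics/ and viewed, at most 10 in all, crops included, and the job is handed in when it is done.

```bash
mkdir -p pics
python3 - <<'E'
from bench import env, imaging
import cv2
for n in("scene","top"):
    cv2.imwrite(f"pics/{n}0.png",imaging.capture(n)[:,:,::-1]); print(n,imaging.camera_info(n))
s=env.read_state();print(s["time_s"],s["position"],s["tool_rot"],s["grip_width"])
E
```

```text
scene {'K': array([[491.76864418,   0.        , 324.38235686],
       [  0.        , 491.76864418, 242.23859552],
       [  0.        ,   0.        ,   1.        ]]), 'rvec': array([ 1.0181278 ,  2.58746786, -0.84923407]), 'tvec': array([ 0.37924971, -0.2531688 ,  1.22599187])}
top {'K': array([[490.94269312,   0.        , 316.96718875],
       [  0.        , 490.94269312, 237.37346369],
       [  0.        ,   0.        ,   1.        ]]), 'rvec': array([ 2.14204534, -2.10739709,  0.14556125]), 'tvec': array([0.03204411, 0.5503603 , 0.95876741])}
0.1 [0.19570939 0.5929905  0.20948335] [ 9.87308485e-01 -1.58811260e-01 -9.64833050e-05  9.64211089e-04] 0.08707482552728732
```

View pics/top0.png

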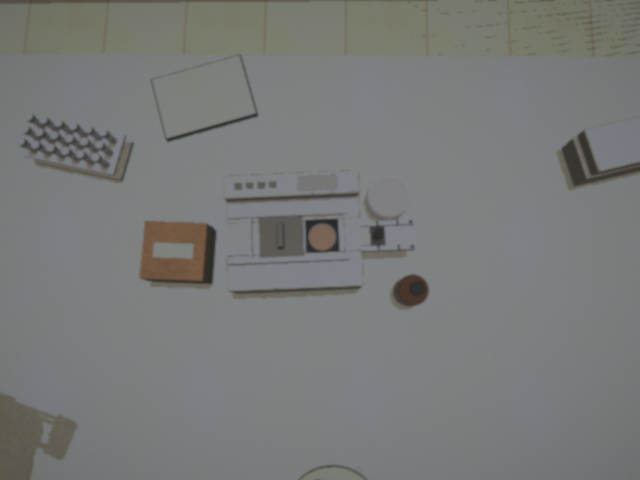

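View pics/scene0.png

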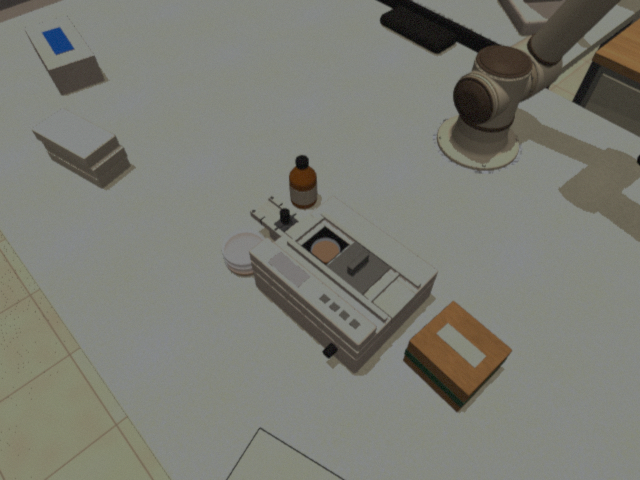

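The top view shows the reader in the middle (px 225–362, 170–290), lid open to the left with its bar at about (281,236), well at (322,236), knob at about (377,234), dishes at (387,198) and the bottle at (411,290). I'll enlarge it for exact pixels.

Run:
```python
import cv2
a=cv2.imread("pics/top0.png")[160:304,215:435]
a=cv2.resize(a,(792,518),interpolation=cv2.INTER_CUBIC); a=cv2.convertScaleAbs(a,alpha=1.4)
for i in range(0,220,20): cv2.putText(a,str(215+i),(int(i*3.6),10),0,.35,(0,0,255)); cv2.line(a,(int(i*3.6),12),(int(i*3.6),20),(0,0,255))
for i in range(0,144,20): cv2.putText(a,str(160+i),(0,int(i*3.6)+4),0,.35,(0,0,255)); cv2.line(a,(24,int(i*3.6)),(30,int(i*3.6)),(0,0,255))
cv2.imwrite("pics/top0c.png",a)
```

```text
(no output)
```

View pics/top0c.png

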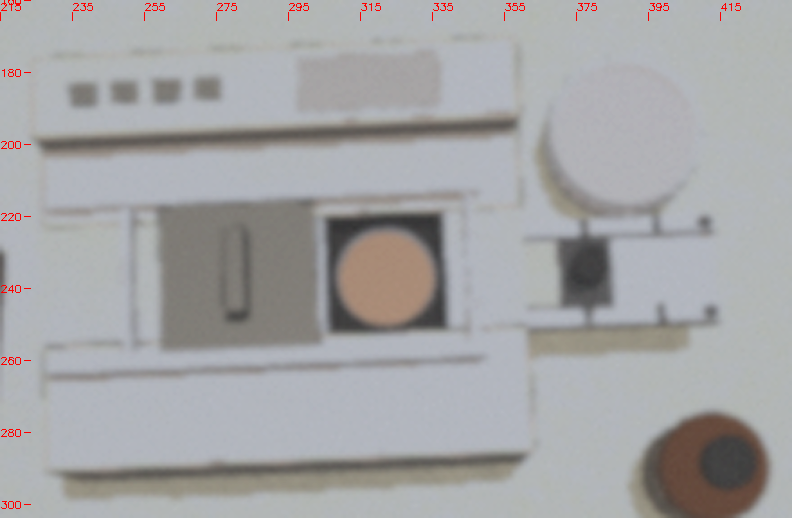

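Crop (3.6x, offset 215,160): well corners (326,220),(441,213),(447,327),(331,333); engraved line at (656,222)/(661,315); ears (584,227)/(589,315); bar top about (234,224)–(234,308), its front face dark below.

```bash
cat > h.py <<'E'
import numpy as np, cv2
from bench import env, imaging
from scipy.spatial.transform import Rotation as R
def ray(uv,z,ci):
    Rm=cv2.Rodrigues(ci["rvec"])[0]; d=Rm.T@np.linalg.inv(ci["K"])@[*uv,1]; c=-Rm.T@ci["tvec"]
    return c+d*(z-c[2])/d[2]
E
python3 - <<'E'
from h import *
from scipy.optimize import least_squares
ci=imaging.camera_info("top")
P=[(326,220,22,-23,.1),(441,213,22,-87,.1),(447,327,-42,-87,.1),(331,333,-42,-23,.1),
(656,222,20,-205,.072),(661,315,-40,-205,.072),(50,473,-110,130,.1),(527,453,-110,-130,.1),(515,38,110,-130,.13),(35,53,110,130,.13),(517,118,64,-130,.13)]
P=np.array(P,float)
w=np.array([ray((215+p[0]/3.6,160+p[1]/3.6),p[4],ci)[:2] for p in P]); l=P[:,2:4]/1e3
rot=lambda a:np.array([[np.cos(a),-np.sin(a)],[np.sin(a),np.cos(a)]])
f=lambda q:((l@rot(q[2]).T+q[:2])-w).ravel()
r=least_squares(f,[.5,0,0],loss="soft_l1",f_scale=.003)
print(r.x,(f(r.x).reshape(-1,2)*1e3).round(1))
loc=lambda x,y,z:(rot(r.x[2]).T@(ray((215+x/3.6,160+y/3.6),z,ci)[:2]-r.x[:2])*1e3).round(1)
print("bar",loc(234,224,.131),loc(237,308,.131),"knob",loc(587,266,.104),"ears",loc(584,227,.075),loc(589,315,.075),"lid corners",loc(160,206,.107),loc(315,201,.107),loc(321,342,.107),loc(162,350,.107))
for n,x,y,z in(("dishes",622,137,.048),("bottle",729,461,.125),("carton",-140,0,.085)): print(n,loc(x,y,z))
E
```

```text
[0.551202   0.08509717 0.05444534] [[ 1.9  1. ]
 [ 0.7 -0.9]
 [-1.2 -0.4]
 [-0.5  1.6]
 [ 2.9  0.6]
 [-5.  -0.4]
 [ 0.2  3.4]
 [-0.4 -4.2]
 [ 1.9 -1.3]
 [-1.2  2.9]
 [-0.4 -2.6]]
bar [13.7 22.9] [-30.7  22.4] knob [ -11.5 -162.5] ears [  15.3 -165.2] [ -33.8 -165.2] lid corners [30.  64.8] [ 29.3 -18.7] [-47.1 -19.4] [-48.1  65.1]
dishes [  71.9 -192.7]
bottle [-118.9 -226.9]
carton [160.2 235.4]
```

Fit residuals are a few mm, and the knob, ears and lid size match their given values. The lid is about 78 mm open. Next: grip the bar across y and slide the lid home until it meets the stop.

```bash
cat >> h.py <<'E'
yaw=.0544; O=np.array([.5512,.0851]); M=np.array([[np.cos(yaw),-np.sin(yaw)],[np.sin(yaw),np.cos(yaw)]])
W=lambda x,y,z:np.array([*(O+M@np.array([x,y])),z])          # reader -> world
L=lambda p:M.T@(np.asarray(p)[:2]-O)
Q=(R.from_euler("z",yaw)*R.from_quat([1,0,0,0])).as_quat()
def st(t=""):
    s=env.read_state(); print(t,round(s["time_s"],2),"loc",(L(s["position"])*1e3).round(1),"z",round(s["position"][2],4),"F",np.round(s["wrist_force"],1),"w",round(s["grip_width"],4),"g",np.round(s["grasp_force"],1)); return s
E
python3 - <<'E'
from h import *
env.goto(W(-.009,.0227,.20),Q); env.gripper_to(.05); st("above")
print(env.move_linear(W(-.009,.0227,.131),speed=.1,until_force=8)); st("down")
env.gripper_to(.0,f_grip=20); s=st("grip")
y0=L(s["position"])[1]
h=env.move_linear(W(-.009,-.045,.131),speed=.08,until_force=15); st(f"slid {h}")
h=env.move_linear(W(-.009,-.063,.131),speed=.02,until_force=12); st(f"stop {h}")
cv2.imwrite("pics/top1.png",imaging.capture("top")[:,:,::-1])
E
```

```text
above 3.14 loc [-9.  22.7] z 0.2 F [ 0.6 -0.3 -0.8] w 0.05 g 0.0
False
down 3.98 loc [-8.4 22.9] z 0.1316 F [-0.2 -1.7  0.5] w 0.0501 g 0.0
grip 5.04 loc [-9.  22.7] z 0.131 F [ 0.3 -0.1  0.5] w 0.0001 g 0.0
slid False 6.04 loc [ -8.9 -44.8] z 0.131 F [ 0.3  0.4 -0.3] w 0.0004 g 0.0
stop False 7.09 loc [ -9.  -62.9] z 0.131 F [ 0.5  0.2 -0.4] w 0.0005 g 0.0
```

The fingers closed to zero, so they missed the bar. I'll look.

Run:
```python
from h import *
s=env.read_state(); print(s["position"],s["tool_rot"])
ci=imaging.camera_info("wrist"); print(ci)
a=imaging.capture("wrist")[:,:,::-1]; b=imaging.capture("scene")[:,:,::-1][150:390,220:540]; c=cv2.imread("pics/top1.png")[150:310,200:440]
cv2.imwrite("pics/m.png",np.hstack([np.vstack([cv2.resize(b,(400,300)),cv2.resize(c,(400,267)),np.zeros((33,400,3),np.uint8)]),np.vstack([cv2.resize(a,(400,300)),np.zeros((300,400,3),np.uint8)])]))
```

```text
[0.54564416 0.02180839 0.13102591] [ 9.99628141e-01  2.72686372e-02  2.86042165e-05 -1.88076989e-05]
{'K': array([[362.16795387,   0.        , 321.36750282],
       [  0.        , 362.16795387, 246.36874348],
       [  0.        ,   0.        ,   1.        ]]), 'mount': array([[ 3.33331280e-04, -9.58608615e-01, -2.84726908e-01,
         7.76694125e-02],
       [ 9.99999775e-01,  4.85372312e-04, -4.63429593e-04,
         2.25451247e-04],
       [ 5.82446158e-04, -2.84726689e-01,  9.58608561e-01,
        -1.74433037e-01],
       [ 0.00000000e+00,  0.00000000e+00,  0.00000000e+00,
         1.00000000e+00]])}
```

View pics/m.png

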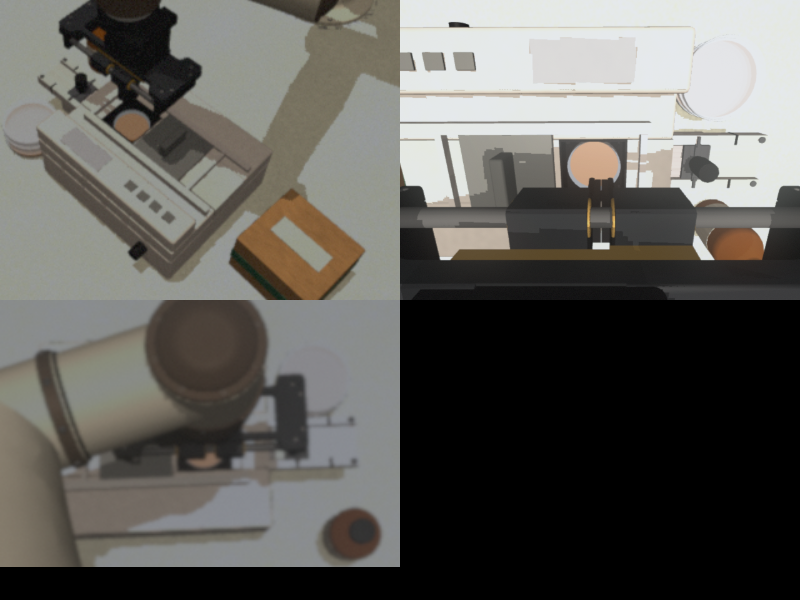

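The wrist view shows the closed fingertips in front of (robot's side of) the well and lid bar; the lid is unmoved, bar at about wrist px (160,285). I'll compare the cameras against each other.

Run:
```python
from h import *
s=env.read_state()
ci=imaging.camera_info("wrist"); T=np.eye(4);T[:3,:3]=R.from_quat(s["tool_rot"]).as_matrix();T[:3,3]=s["position"]
C=T@ci["mount"]; 
def wray(uv,z):
    d=C[:3,:3]@np.linalg.inv(ci["K"])@[*uv,1]; c=C[:3,3]; return c+d*(z-c[2])/d[2]
print("wrist well back corners",wray((256,221),.1),wray((362,221),.1),"want",W(.022,-.023,.1),W(.022,-.087,.1))
q=np.linalg.inv(ci["mount"])@[0,0,.017,1]; p=ci["K"]@q[:3]; print("tip px wrist",p[:2]/p[2])
tip=s["position"]+[0,0,-.017]
for n in("top","scene"):
    c=imaging.camera_info(n); print(n,cv2.projectPoints(np.array([tip,W(.022,-.023,.1),W(-.042,-.023,.1),W(-.042,-.087,.1),W(.022,-.087,.1)]),c["rvec"],c["tvec"],c["K"],None)[0].reshape(-1,2).round(0).tolist())
    Rm=cv2.Rodrigues(c["rvec"])[0]; print("cam pos",-Rm.T@c["tvec"])
a=imaging.capture("wrist")[:,:,::-1]
b=cv2.imread("pics/scene0.png")[190:340,250:400]
cv2.imwrite("pics/m2.png",np.hstack([cv2.resize(b,(400,400),interpolation=2),cv2.resize(a[180:480,120:420],(400,400),interpolation=2)]))
```

```text
wrist well back corners [0.57550653 0.0612569  0.1       ] [ 5.78884620e-01 -1.00943902e-04  1.00000000e-01] want [0.57441804 0.06333023 0.1       ] [ 5.77897921e-01 -5.75089790e-04  1.00000000e-01]
tip px wrist [321.12125405 281.50402031]
top [[326.0, 234.0], [305.0, 220.0], [306.0, 253.0], [339.0, 251.0], [338.0, 219.0]]
cam pos [0.38751213 0.0138592  1.03576083]
scene [[322.0, 237.0], [326.0, 264.0], [350.0, 243.0], [325.0, 225.0], [301.0, 244.0]]
cam pos [0.91625535 0.41950284 0.83395105]
```

View pics/m2.png

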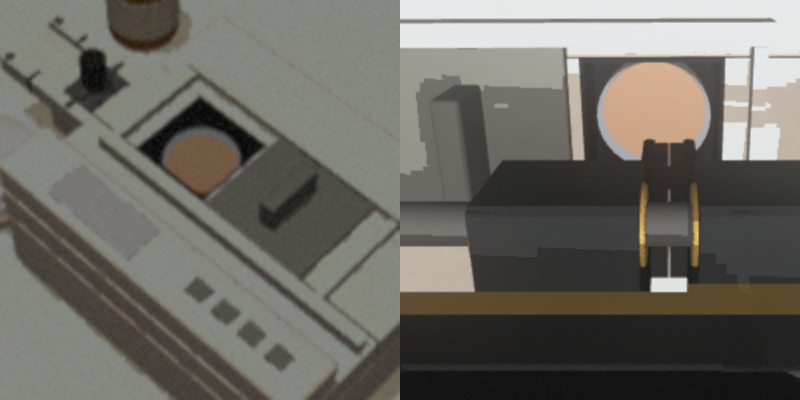

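Run:
```python
from h import *
s=env.read_state()
ci=imaging.camera_info("wrist"); T=np.eye(4);T[:3,:3]=R.from_quat(s["tool_rot"]).as_matrix();T[:3,3]=s["position"]
C=T@ci["mount"]
def wl(x,y,z):
    d=C[:3,:3]@np.linalg.inv(ci["K"])@[120+(x-400)*.75,180+y*.75,1]; c=C[:3,3]; return (L(c+d*(z-c[2])/d[2])*1e3).round(1)
print("lid right edge",wl(566,50,.107),"bar top back",wl(432,98,.131),wl(446,86,.131),wl(478,86,.131),"well",wl(580,60,.1),wl(724,58,.1))
sc=imaging.camera_info("scene"); v=lambda x,y,z:(L(ray((250+x*.375,190+y*.375),z,sc))*1e3).round(1)
print("scene0: bar top ends",v(266,210,.131),v(313,174,.131),"knob",v(93,55,.104),"well",v(200,97,.1),v(266,147,.1),"lid corners",v(396,224,.107))
```

```text
lid right edge [ 26.5 -20.1] bar top back [13.1 26.6] [17.8 20.7] [17.8  8.6] well [ 20.6 -24.4] [ 21.5 -87.2]
scene0: bar top ends [16.4 27.1] [-25.9  30.3] knob [ -10.3 -164.5] well [-38.6 -84. ] [-38.6 -20.6] lid corners [-47.4  86.3]
```

Every camera puts the bar at y ≈ 21–23 mm, and the lid hasn't moved. So what's in doubt is the fingertip height. I'll touch down on the bar top with closed fingers to check it.

Run:
```python
from h import *
s=env.read_state()
env.move_linear(W(-.009,-.0629,.17),speed=.15)
env.move_linear(W(-.009,.0215,.17),speed=.15); st("above")
h=env.move_linear(W(-.009,.0215,.131),speed=.03,until_force=4); st(f"touch {h}")
b=imaging.capture("scene")[:,:,::-1][190:310,300:420]
cv2.imwrite("pics/m3.png",cv2.resize(b,(600,600),interpolation=2))
```

```text
above 8.42 loc [-9.4 21.3] z 0.1695 F [-0.9 -0.9  0.2] w 0.0004 g 0.0
touch False 9.87 loc [-8.8 21.6] z 0.1312 F [ 0.3  0.3 -0.9] w 0.0003 g 0.0
```

View pics/m3.png

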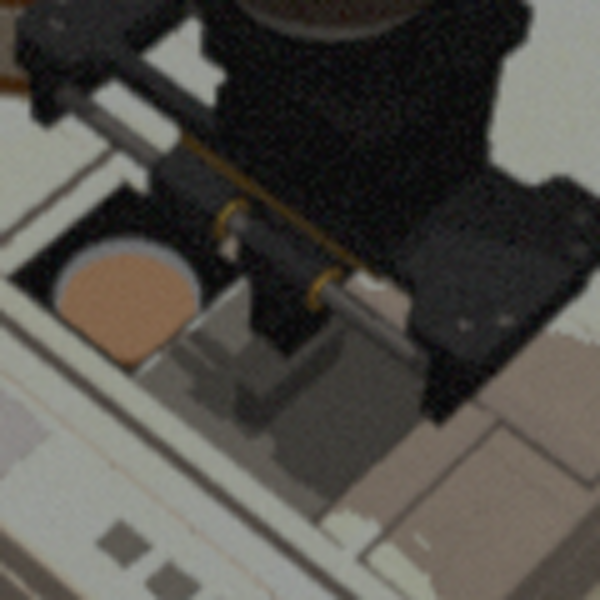

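Run:
```python
from h import *
c=imaging.camera_info("scene")
def pj(P): return (((cv2.projectPoints(np.array(P),c["rvec"],c["tvec"],c["K"],None)[0].reshape(-1,2))-[300,190])*5).round(0).tolist()
print("tip z .114,.131,.14,.15",pj([W(-.009,.0215,z) for z in(.114,.131,.14,.15)]))
print("bar top x -33/13",pj([W(-.033,.022,.131),W(.013,.022,.131)]),"well",pj([W(.022,-.023,.1),W(-.042,-.023,.1)]))
print("lid corners",pj([W(-.052,.064,.107),W(.032,.064,.107),W(.032,-.02,.107)]))
b=imaging.capture("wrist")[:,:,::-1]
cv2.imwrite("pics/m4.png",b)
s=env.read_state();ci=imaging.camera_info("wrist");T=np.eye(4);T[:3,:3]=R.from_quat(s["tool_rot"]).as_matrix();T[:3,3]=s["position"]
E_=np.linalg.inv(T@ci["mount"])
for P in[W(.013,.028,.131),W(.013,.016,.131),W(-.033,.028,.131),W(-.009,.0215,.114),W(-.009,.0215,.131),W(-.009,.0215,.15)]:
    q=ci["K"]@(E_@[*P,1])[:3]; print((q[:2]/q[2]).round(0))
```

```text
tip z .114,.131,.14,.15 [[283.0, 368.0], [286.0, 340.0], [287.0, 326.0], [289.0, 309.0]]
bar top x -33/13 [[332.0, 301.0], [244.0, 379.0]] well [[131.0, 370.0], [250.0, 267.0]]
lid corners [[452.0, 376.0], [295.0, 523.0], [118.0, 380.0]]
[308. 254.]
[332. 254.]
[309. 335.]
[321. 282.]
[321. 294.]
[321. 310.]
```

View pics/m4.png

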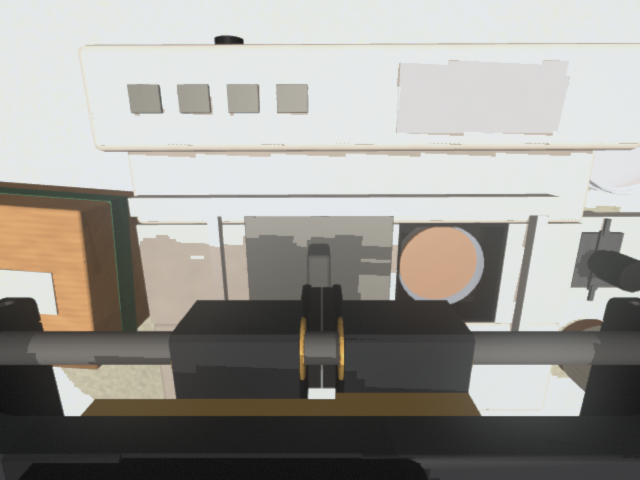

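Both views put the visible fingertips roughly 20 mm higher than stated: the tip edge is at wrist row 285 against an expected 265 or so, and the scene view agrees. I'll keep lowering gently until contact to measure it.

Run:
```python
from h import *
h=env.move_linear(W(-.009,.0215,.105),speed=.03,until_force=3); s=st(f"touch {h}")
```

```text
touch True 10.48 loc [-8.8 21.3] z 0.1193 F [-0.5 -0.8  5. ] w 0.0003 g 2.5
```

Contact came at TCP z 0.119 on the 0.131 bar top, so the real tips are about 12 mm behind the TCP. I'll use that offset and regrip lower, with force guards.

Run:
```python
from h import *
env.move_linear(W(-.009,.0215,.145),speed=.15); env.gripper_to(.05)
h=env.move_linear(W(-.009,.0215,.101),speed=.06,until_force=4); st(f"down {h}")
if h: raise SystemExit
env.gripper_to(.0,f_grip=25); s=st("grip")
if s["grip_width"]<.008: raise SystemExit
h=env.move_linear(W(-.009,-.045,.101),speed=.08,until_force=12); st(f"slid {h}")
h=env.move_linear(W(-.009,-.062,.101),speed=.02,until_force=10); st(f"stop {h}")
```

```text
down False 12.75 loc [-8.7 21.6] z 0.1013 F [ 0.5  0.7 -0.5] w 0.0501 g 0.0
grip 13.48 loc [-9.  21.6] z 0.1011 F [ 0.3 -0.   0.5] w 0.0116 g 25.0
slid False 14.47 loc [ -8.8 -45.4] z 0.101 F [ 1.5 -1.  -0.4] w 0.0115 g 25.0
stop True 15.07 loc [ -8.7 -55.6] z 0.101 F [-0.8  2.   3.2] w 0.0121 g 25.0
```

The lid moved 77 mm and met its stop at y −55.6 mm (expected −55). Release, then the knob.

Run:
```python
from h import *
env.move_linear(W(-.0088,-.0556,.101),speed=.05); env.hold(.2); st("lid")
env.gripper_to(.03); env.move_linear(W(-.009,-.0556,.15),speed=.2)
env.move_linear(W(-.010,-.1655,.15),speed=.2); st("over knob")
h=env.move_linear(W(-.010,-.1655,.076),speed=.05,until_force=4); st(f"down {h}")
b=imaging.capture("scene")[:,:,::-1][180:300,240:400]
cv2.imwrite("pics/m5.png",cv2.resize(b,(800,600),interpolation=2))
```

```text
lid 15.53 loc [ -8.7 -55.6] z 0.101 F [0.8 1.7 1.5] w 0.0119 g 25.0
over knob 17.27 loc [ -10.4 -165.3] z 0.1494 F [ 1.  -0.5  0.5] w 0.03 g 0.0
down False 18.9 loc [  -9.8 -165.5] z 0.0764 F [-0.   0.1 -0. ] w 0.03 g 0.0
```

View pics/m5.png

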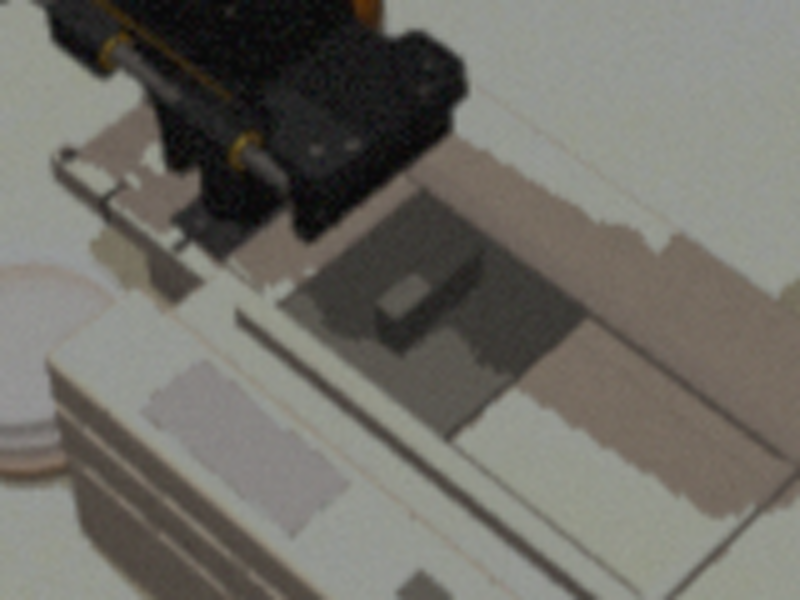

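The picture shows the lid covering the well (bar at 430,300), and the fingers around the knob over the guide, with nothing touched. Grip, find the shut stop, then pull 40 mm from there.

Run:
```python
from h import *
env.gripper_to(.0,f_grip=40); s=st("grip")
if not .017<s["grip_width"]<.022: raise SystemExit
h=env.move_linear(W(-.010,-.1615,.076),speed=.01,until_force=7); s=st(f"stop {h}")
```

```text
grip 19.34 loc [  -9.9 -165.5] z 0.0761 F [-0.4 -1.1  0.7] w 0.019 g 40.0
stop True 19.59 loc [ -10.  -165.6] z 0.0761 F [-0.1 -0.3  1.7] w 0.0186 g 40.0
```

Stop at y ≈ −165.5, so the line is at ≈ −205.4.

Run:
```python
from h import *
env.move_linear(W(-.010,-.195,.076),speed=.04); st("a")
env.move_linear(W(-.010,-.2054,.076),speed=.015); env.hold(.5); st("b")
b=imaging.capture("wrist")[:,:,::-1]; c=imaging.capture("scene")[:,:,::-1][195:255,240:320]
cv2.imwrite("pics/m6.png",np.vstack([cv2.resize(c,(480,300),interpolation=2),cv2.resize(b[180:330,200:440],(480,300),interpolation=2)]))
```

```text
a 20.48 loc [  -9.9 -193.6] z 0.0761 F [-0.7  7.9  4.3] w 0.0186 g 40.0
b 21.82 loc [  -9.8 -203.5] z 0.0761 F [-1.2  9.5  4.3] w 0.0188 g 40.0
```

View pics/m6.png

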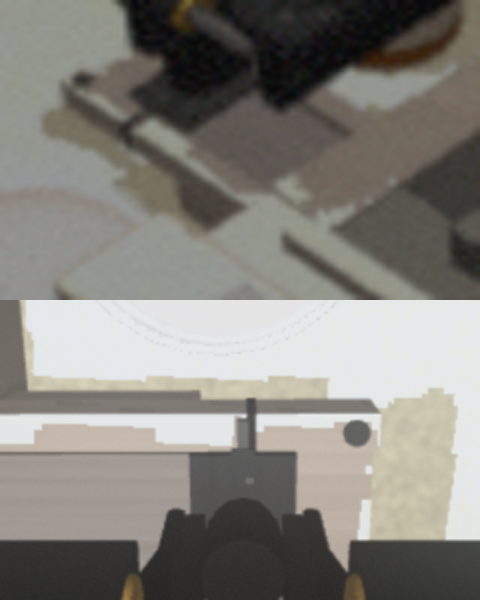

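The picture shows the ear (crop x ≈ 242) just short of the dark line (x ≈ 251), about 2 mm. This matches the arm's sag to −203.5, so I'll correct it and hand in.

Run:
```python
from h import *
env.move_linear(W(-.010,-.2074,.076),speed=.01); env.hold(.8); s=st("c")
if abs(L(s["position"])[1]+.2054)<.0015 and s["grasp_force"]>20: print(env.hand_in())
```

```text
c 23.07 loc [  -9.9 -205.4] z 0.0761 F [-1.5  9.7  5. ] w 0.0187 g 40.0
the job is handed in; nothing more can be done
None
```

I handed the job in at about 23 s with the lid home against its stop and the shutter held by its knob at the line, within about 1 mm by arm position. Nothing showed the carton, dishes or bottle being touched, and the judge's result wasn't shown. The first try at the lid bar missed because the fingertips sit about 29 mm higher than the stated tool offset.

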